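# Mark the keypad lock as tested

## Task

The keypad lock has finished its endurance cycles: with a fingertip press the push button on its fixture all the way down and let it come up, then flip the marker paddle on that same fixture right over its pivot, with a gentle fingertip push and without gripping it, until it lies flat on the side of the lock with its other face up. Leave the buttons and paddles of the other two fixtures and all the loose things as they are, and pick nothing up.

Things in the scene. Friction and masses are not known exactly. Their poses are not given: they have to be found in the camera images.
- keypad: fixture fixed to the bench, with the black keypad lock: a 90 x 52 mm black plate with twelve small round keys and a round knob. White board 235 x 155 x 12 mm; origin on the bench top under the middle of the paddle pivot; x from pivot to lock (roughly away from the robot), y along the axle to the button, z up. Lock block at x = 130 mm, lock up to 95 mm high
- keypad_pivot (a point): middle of that paddle's axle, 80 mm above the bench; axes as the fixture's. Two aluminium cheeks 22 x 7 mm at y = +-46.5 mm, up to 90 mm above the bench, carry it
- keypad_paddle (a joint): angle (rad) of the keypad fixture's marker paddle about its level axle: 0 = lying level on the robot side (disc mark up), pi/2 = upright, pi = flipped over, level on the lock side (bar mark up). Stops at 0 and pi; a stiff hinge (0.05 N m) keeps it where it is left
- keypad_edge (a point): middle of that paddle's free edge: a bead 10 mm thick, 78 mm long, its centre 66 mm from the axle. The paddle is a flat white plate 78 mm wide, 5 mm thick, ending 71 mm from the axle; from 25 mm outwards the space below it is free down to the board (12 mm) or bench, so a fingertip can reach under the edge
- keypad_button_top (a point): centre of the top of the steel push button (24 mm wide) on that fixture, pressed straight down
- keypad_button (a joint): travel of that button (m): 0 = up, 0.006 = fully down (about 5 N); it springs back
- thumbturn: fixture fixed to the bench, with the thumb-turn lock: a round 60 mm steel rose with a small cross bar on it. White board 235 x 155 x 12 mm; origin on the bench top under the middle of the paddle pivot; x from pivot to lock (roughly away from the robot), y along the axle to the button, z up. Lock block at x = 130 mm, lock up to 95 mm high
- thumbturn_paddle (a joint): angle (rad) of the thumbturn fixture's marker paddle about its level axle: 0 = lying level on the robot side (disc mark up), pi/2 = upright, pi = flipped over, level on the lock side (bar mark up). Stops at 0 and pi; a stiff hinge (0.05 N m) keeps it where it is left
- thumbturn_button_top (a point): centre of the top of the steel push button (24 mm wide) on that fixture, pressed straight down
- thumbturn_button (a joint): travel of that button (m): 0 = up, 0.006 = fully down (about 5 N); it springs back
- lever: fixture fixed to the bench, with the lever-handle lock: a narrow 90 x 36 mm steel plate with a straight steel lever over it. White board 235 x 155 x 12 mm; origin on the bench top under the middle of the paddle pivot; x from pivot to lock (roughly away from the robot), y along the axle to the button, z up. Lock block at x = 130 mm, lock up to 95 mm high
- lever_paddle (a joint): angle (rad) of the lever fixture's marker paddle about its level axle: 0 = lying level on the robot side (disc mark up), pi/2 = upright, pi = flipped over, level on the lock side (bar mark up). Stops at 0 and pi; a stiff hinge (0.05 N m) keeps it where it is left
- lever_button_top (a point): centre of the top of the steel push button (24 mm wide) on that fixture, pressed straight down
- lever_button (a joint): travel of that button (m): 0 = up, 0.006 = fully down (about 5 N); it springs back
- core_a_c (a point): loose brass lock cylinder 28 mm across, 42 mm high, standing on the keypad fixture beside its lock block; point 20 mm above its foot; leave alone
- core_b_c (a point): the same kind of lock cylinder, on the thumb-turn fixture; point 20 mm above its foot; leave alone
- driver_c (a point): loose screwdriver on the bench, under 40 mm high; point near its middle; leave alone
- oil_c (a point): loose small clear bottle 34 mm across, 85 mm high; point at its centre; leave alone
- latch_c (a point): loose steel door latch with brass plate, about 85 x 55 x 26 mm; point near its middle; leave alone
- cup_c (a point): loose grey bowl for screws 72 mm across, 50 mm high; point at its centre; leave alone
- puck_c (a point): loose steel weight block 90 x 80 x 57 mm; point 17 mm above its foot; leave alone

How it is judged:
By the outcome, as a careful person would: the job done as asked, in the order asked, and still so for the second after the job is handed in, with the robot touching nothing.
It also fails if it takes over 48 s, if anything falls off the work surface, if the arm or the gripper's body presses on something with over 40 N, if the wrist force passes 120 N, or if a joint passes its speed limit or range.

## Robot

A 6-joint arm with a two-finger parallel gripper is mounted at the origin on the work surface. World frame = base frame: x ahead of the robot, y to its left, z up, the work surface at z = 0. Lengths are in mm, angles in degrees, forces in N, time in s.
With the tool pointing down it reaches from about 300 to 850 mm from the base axis. Payload 4.2 kg.
Tool frame: the origin (TCP) lies midway between the tips of the shut fingers; the grasp point (between the pads) lies 19 mm behind it (env.grasp_offset is the distance from the TCP to the grasp point, in mm); z points along the fingers, y is the line along which they close (so a half turn about z gives the same grasp; the last joint's range is limited). The gripper opens to 91 mm and grips with 3 to 60 N. Pads are 32 mm wide; open, the fingers measure 118 mm over their backs; the gripper's body (76 mm by 178 mm) begins 60 mm behind the grasp point.
Start: joints at [71.219, 18.312, 89.639, -0, 72.044, -1.146], TCP at [174.206, 547.992, 213.976] pointing down, gripper open.
Joint ranges: [-177.97, 177.97], [-48.28, 115.42], [12.27, 149.76], [-77.06, 257.06], [2.81, 150.46], [-146.56, 146.56]. Speed limits (degrees/s): [147.25, 147.25, 180, 180, 180, 180].

## Interface

Orientations are given as [roll, pitch, yaw] about the fixed x, y, z axes, in that order (R = Rz(yaw) Ry(pitch) Rx(roll)).
In Python, from workcell import env, optics gives the robot as it stands. The module is installed in compiled form; this text tells all that it offers.
- The arm moves only by the tool send_rows, never from a script. Its argument "targets" is a list that holds one entry, the list of rows, each a list of 7 numbers: the turn, a rotation vector about the world's x, y, z scaled (see below), then the shift along the world's x, y, z scaled (see below), then the closure, from -1 (fully open) to 1 (shut). In form: [[[rx, ry, rz, x, y, z, gripper], ...]]. A call has 1 to 12 rows; each row shifts and turns the commanded pose from where the row before left it; what a row does not reach is not made up. The controller multiplies each number of a shift by 0.2 m and each number of a turn by pi/2 rad. A row lasts 1/10 s, in which the tool goes at most 50 mm and 8.59 degrees, less where a joint would pass 70% of its speed; a pose out of reach is approached as far as the arm can. A call with a number of a shift or a turn outside -1 to 1 is refused whole. A call with a gripper value outside its range is refused whole. The fingers move at their own pace and stop on an object; "grip_force" is the grip in N (left out, the last holds). Time passes only in rows, so rows that do not move let the fingers close. It gives the time, the measured TCP pose, the force, the opening and the grip force at its end, in the units of the state.
- env.state(): the state, without advancing time (a new reading comes with each control period).
- optics.grab_frame(name): name is "scene" or "top" or "wrist"; returns (picture, depth): 480x640x3 uint8, red, green, blue; 480x640 float32, mm along the optical axis (not along the pixel's ray), 0 where there is no reading.
- optics.camera_info(name): a dict with "camera_matrix" (3x3 intrinsics, pixels), "R" (3x3) and "t" (3): a world point X has camera coordinates R X + t; the wrist camera has in their place "mount" (4x4, takes a point from camera to tool coordinates, whose origin is the TCP and whose axes are the flange's). Camera axes: x right, y down, z forward; pixel columns grow to the right and rows downward; lengths in mm; the calibration is good to about 2 mm. A picture is of the moment at which its call begins: read the wrist's pose just before it. camera_info takes no time and is no camera call.
- env.job_done(): hands the job in; it is judged then, once.
Trained networks look in the newest picture that a camera, given by its name, has taken for a name from the list of things; names that differ only in an ending like _2 or _b are one class to them, and where a whole thing is asked for, a point or a joint stands for the part that bears it (a point fixed in the world has none). Each returns a list of dicts, best first, with "conf" (0 to 1); they miss things now and then, are a little off and sometimes report something else, mostly with a low value. They report only what shows in the picture. A call takes as long as a camera call.
- optics.silhouettes(camera, name): "mask" (480x640 bool, what is visible of it) and "at" ([column, row] in pixels, amid what is visible of it).
- optics.place_of(camera, name): "at" ([column, row] in pixels: a listed point, or the origin of a listed thing).
The state is a dict: "time_s": time; "qpos": joint angles; "qvel": joint speeds; "effort": joint torques, N m; "ee_pos": TCP position; "ee_rot": TCP orientation; "force": force on the tool from outside, world axes, zero at the start; "torque": the same for the moment, N m; "gripper_width": finger opening in mm; "gripper_force": force on a finger pad.
Only numpy, scipy, OpenCV 4.12 (cv2) and the standard library are available. Lean on these libraries where they do the work, as an engineer would, in place of code of your own. Each camera call takes 0.05 s, during which the arm holds its last target. There are 200 camera calls.

## Working session

There is one attempt and no reset: what is moved stays moved. The work goes in short steps, Python scripts to look and compute and a tool call to move; the robot and the scene stay as the last step left them, time stands still between calls to the robot, and variables do not carry over. Pictures are saved under pics/ and viewed, at most 11 in all, crops included, and the job is handed in when it is done.

Besides the shell and the picture viewer there is one more tool, called as name([rows], argument=value, ...), one row to a line, values as JSON. send_rows: Moves the arm, as the interface text tells. Its arguments: {"type":"object","properties":{"targets":{"type":"array"},"grip_force":{"type":"number"}},"required":["targets"]}

```bash
mkdir -p pics; cat > h.py <<'E'
import numpy as np, cv2
from workcell import env, optics
def ray2w(cam,px,depth):
    c=optics.camera_info(cam);K=np.array(c["camera_matrix"]);R=np.array(c["R"]);t=np.array(c["t"])
    p=np.linalg.inv(K)@np.array([px[0],px[1],1.])*depth
    return R.T@(p-t)
def at_z(cam,px,z):
    c=optics.camera_info(cam);K=np.array(c["camera_matrix"]);R=np.array(c["R"]);t=np.array(c["t"])
    d=R.T@np.linalg.inv(K)@np.array([px[0],px[1],1.]);o=-R.T@t
    return o+d*(z-o[2])/d[2]
E
python3 - <<'E'
from h import *
s=env.state();print(s)
for c in("top","scene"):
    im,d=optics.grab_frame(c);cv2.imwrite(f"pics/{c}0.png",im[:,:,::-1]);np.save(f"{c}_d.npy",d);np.save(f"{c}_im.npy",im)
    for n,z in(("keypad",0),("keypad_pivot",80),("keypad_edge",80),("keypad_button_top",None),("thumbturn",0),("lever",0),("core_a_c",20),("oil_c",42),("cup_c",25),("puck_c",17),("latch_c",13),("driver_c",15),("thumbturn_button_top",None),("lever_button_top",None)):
        for r in optics.place_of(c,n)[:2]:
            u,v=r["at"];dd=d[int(round(v)),int(round(u))]
            print(c,n,round(r["conf"],2),np.round([u,v]),"depth->",np.round(ray2w(c,(u,v),dd)),"z->",None if z is None else np.round(at_z(c,(u,v),z)))
E
```

```text
{'time_s': 0.0, 'qpos': array([ 7.12180687e+01,  1.83521929e+01,  8.97079427e+01,  7.13975594e-04,
        7.20412517e+01, -1.14527780e+00]), 'qvel': array([-0.01544962,  0.00922244, -0.0109432 ,  0.13109762,  0.00465337,
       -0.00032212]), 'effort': array([ 7.14693779e-04, -4.12464774e+01, -2.31978697e+01,  7.29591586e-02,
        4.55323874e-02, -1.66008285e-04]), 'ee_pos': array([174.04048794, 547.49982895, 213.10431871]), 'ee_rot': array([-1.79898647e+02, -2.70514314e-03,  1.62363123e+02]), 'force': array([-0.78843297, -0.75578752,  0.27147653]), 'torque': array([-0.01681726, -0.009964  , -0.01593437]), 'gripper_force': 0.0, 'gripper_width': 91.21418976055318}
top keypad 0.77 [321. 241.] depth-> [546.  11.  83.] z-> [563.  10.   0.]
top keypad_pivot 0.81 [321. 233.] depth-> [570.  10.  82.] z-> [570.  10.  80.]
top keypad_edge 0.72 [321. 258.] depth-> [497.  11.  81.] z-> [497.  11.  80.]
top keypad_button_top 0.45 [295. 240.] depth-> [559.  88.  26.] z-> None
top thumbturn 0.6 [242. 235.] depth-> [578. 252.  12.] z-> [581. 254.   0.]
top lever 0.84 [403. 245.] depth-> [ 534. 
[... 1663 characters left out ...]
ene oil_c 0.58 [309. 222.] depth-> [402. -96.  12.] z-> [443. -67.  42.]
scene cup_c 0.97 [172. 203.] depth-> [ 551. -427.   40.] z-> [ 533. -450.   25.]
scene puck_c 0.62 [533. 353.] depth-> [590. 479.  35.] z-> [569. 479.  17.]
scene latch_c 0.61 [247. 200.] depth-> [ 409. -294.   22.] z-> [ 396. -306.   13.]
scene driver_c 0.57 [314. 221.] depth-> [ 369. -101.   -2.] z-> [393. -84.  15.]
scene driver_c 0.28 [310. 294.] depth-> [671.  91.  44.] z-> [643.  71.  15.]
scene thumbturn_button_top 0.41 [445. 311.] depth-> [568. 321.  34.] z-> None
scene lever_button_top 0.39 [246. 225.] depth-> [ 483. -234.    1.] z-> None
scene lever_button_top 0.16 [311. 221.] depth-> [500. -21.  87.] z-> None
```

```bash
python3 - <<'E'
from h import *
im=np.load("top_im.npy");d=np.load("top_d.npy")
c=im[180:320,150:350] 
cv2.imwrite("pics/topc.png",cv2.resize(im[185:320,230:410],None,fx=4.4,fy=4.4,interpolation=cv2.INTER_CUBIC)[:,:,::-1])
# depth patch around button, board etc
np.set_printoptions(linewidth=250)
def w(u,v): return ray2w("top",(u,v),d[v,u])
for v in range(234,248,1): print(v,[int(w(u,v)[2]) for u in range(284,362,2)])
print([np.round(w(u,240)[:2]) for u in (286,296,306)])
E
```

```text
234 [-3, -5, -3, 9, 9, 9, 11, 14, 9, 12, 87, 88, 82, 83, 80, 84, 81, 83, 86, 84, 78, 84, 80, 83, 88, 82, 81, 84, 0, -1, 2, -2, -3, -1, -2, -2, 0, -6, -3]
235 [-1, -3, 1382, 11, 9, 21, 19, 19, 13, 14, 88, 91, 75, 80, 81, 80, 82, 79, 83, 82, 82, 81, 82, 87, 85, 86, 85, 88, 1, -2, -6, -3, -2, 2, 2, 1, -1, -4, -4]
236 [1, -2, -4, 9, 20, 24, 20, 23, 11, 9, 87, 88, 84, 82, 82, 82, 87, 77, 81, 78, 78, 83, 8, 14, 10, 77, 87, 89, -1, 6, -2, -1, -3, -1, -2, 1, 1, 0, -4]
237 [2, 0, 4, 7, 20, 32, 42, 25, 28, 9, 75, 77, 80, 81, 78, 80, 77, 83, 82, 83, 77, 77, 83, 84, 82, 80, 83, 88, -1, 0, 1, -1, -1, -2, -1, -4, 1, -5, 0]
238 [3, -1, 0, 24, 22, 36, 29, 30, 19, 4, 64, 71, 83, 78, 81, 80, 83, 80, 79, 83, 81, 82, 83, 80, 85, 82, 81, 78, 1, -1, -6, 3, 0, 0, -4, 0, 4, 1, -1]
239 [-2, -1, 0, 23, 28, 31, 33, 33, 19, 11, 67, 72, 82, 81, 81, 84, 81, 83, 81, 91, 78, 78, 81, 84, 85, 82, 71, 73, 0, 4, -1, -7, -1, -6, -5, -2, -1, -2, 0]
240 [5, 0, -3, 21, 31, 25, 35, 31, 28, 19, 67, 75, 78, 80, 82, 81, 81, 81, 85, 85, 84, 84, 80, 87, 82, 81, 76, 70, -1, -1, 1, -1, -1, 0, -2, 0, -1, 4, -1]
241 [2, -3, -6, 24, 
[... 416 characters left out ...]
 0, -4, 0, 1, 2, -1, -3]
244 [0, -4, 1, 20, 22, 24, 30, 25, 23, 11, 7, 11, 85, 83, 78, 78, 82, 83, 86, 81, 84, 81, 82, 81, 82, 81, 12, 13, 0, -4, -4, 1, 2, 2, 0, -3, 0, 1, 0]
245 [-2, -1, 5, 11, 22, 24, 23, 22, 25, 14, 9, 11, 84, 81, 82, 83, 85, 84, 83, 85, 88, 86, 82, 82, 81, 81, 14, 6, 0, 0, 0, -3, 1, -2, -2, 3, 1, -1, -2]
246 [-5, 2, -2, 10, 27, 17, 22, 28, 18, 11, 11, 10, 1382, 83, 85, 82, 81, 84, 86, 82, 87, 84, 81, 79, 82, 83, 13, 9, 1, 0, -3, -2, -2, 0, 0, -2, -3, -5, 1]
247 [0, -4, 0, 7, 17, 19, 20, 1382, 9, 7, 8, 13, 86, 83, 78, 82, 85, 82, 84, 82, 83, 80, 78, 84, 79, 80, 11, 17, 0, 1382, -2, -4, -4, 1, -3, 0, 1, 1, -4]
[array([566., 118.]), array([558.,  86.]), array([550.,  55.])]
```

View pics/scene0.png

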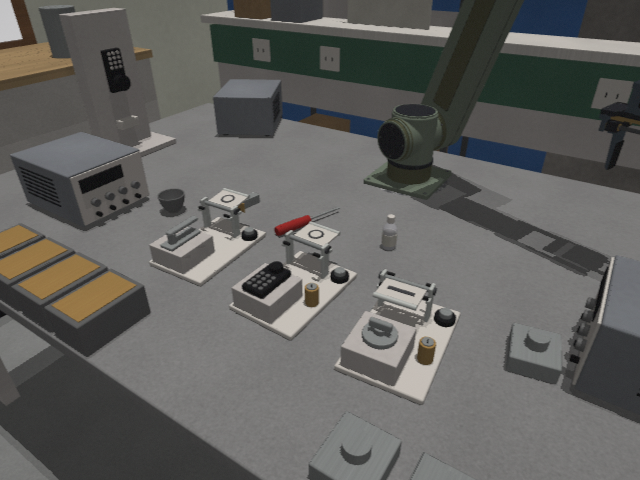

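View pics/topc.png

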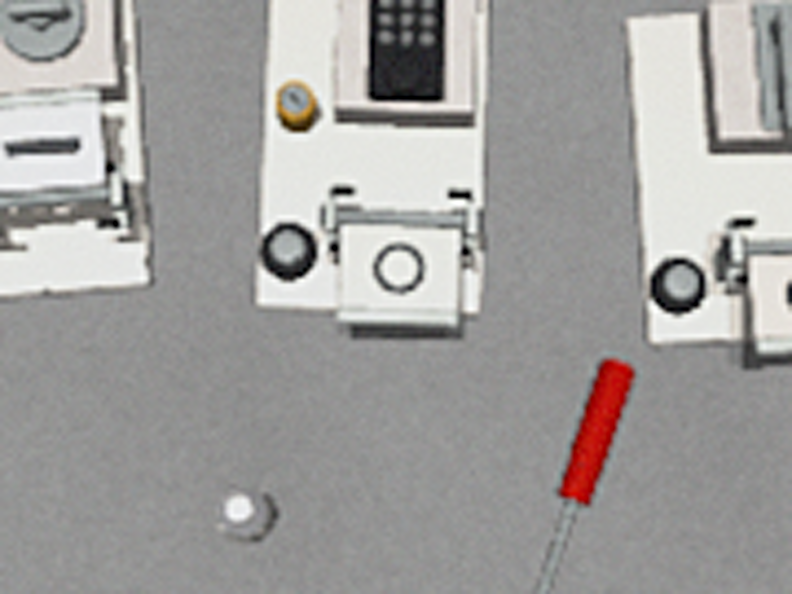

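The middle fixture is the keypad: its button is near crop pixel (289,248), and the paddle has its disc up on the robot side. The bottle stands at about (383,112) and the driver at about (380,-96), both on the robot side. I'll move above the fixture and look with the wrist camera.

send_rows([
  [[0, 0, 0.015, 0.135, -0.2, 0.03, 1], [0, 0, 0.015, 0.135, -0.2, 0.03, 1], [0, 0, 0.015, 0.135, -0.2, 0.03, 1], [0, 0, 0.015, 0.135, -0.2, 0.03, 1], [0, 0, 0.015, 0.135, -0.2, 0.03, 1], [0, 0, 0.015, 0.135, -0.2, 0.03, 1], [0, 0, 0.015, 0.135, -0.2, 0.03, 1], [0, 0, 0.015, 0.135, -0.2, 0.03, 1], [0, 0, 0.015, 0.135, -0.2, 0.03, 1], [0, 0, 0.015, 0.135, -0.2, 0.03, 1], [0, 0, 0.015, 0.135, -0.2, 0.03, 1], [0, 0, 0, 0, 0, 0, 1]],
], grip_force=10)

```text
time_s: 2.7
ee_pos: [474.3, 103.7, 280.6]
ee_rot: [-179.9, 0.2, 176.8]
force: [-0.6, -0.1, -0.3]
gripper_width: 0.3
gripper_force: 0.0
```

```bash
cat >> h.py <<'E'
from scipy.spatial.transform import Rotation as Ro
def wpose():
    s=env.state();T=np.eye(4);T[:3,:3]=Ro.from_euler("xyz",s["ee_rot"],degrees=True).as_matrix();T[:3,3]=s["ee_pos"]
    return s,T
def wpt(T,px,depth=None,z=None):
    c=optics.camera_info("wrist");K=np.array(c["camera_matrix"]);M=T@np.array(c["mount"])
    d=M[:3,:3]@np.linalg.inv(K)@np.array([px[0],px[1],1.]);o=M[:3,3]
    return o+d*(depth if z is None else (z-o[2])/d[2])
E
python3 - <<'E'
from h import *
s,T=wpose();im,d=optics.grab_frame("wrist")
cv2.imwrite("pics/w1.png",im[:,:,::-1]);np.savez("w1.npz",im=im,d=d,T=T)
print(s["time_s"],s["ee_pos"],s["ee_rot"],s["gripper_width"],s["force"],s["qpos"])
for n,z in(("keypad",0),("keypad_pivot",80),("keypad_edge",80),("keypad_button_top",34),("oil_c",42),("core_a_c",32)):
    for r in optics.place_of("wrist",n)[:2]:
        u,v=r["at"];dd=d[int(round(v)),int(round(u))]
        print(n,round(r["conf"],2),np.round([u,v]),np.round(wpt(T,(u,v),dd)),np.round(wpt(T,(u,v),z=z)))
E
```

```text
2.7 [474.30071462 103.7124145  280.61494934] [-179.91784032    0.18454918  176.84522953] 0.33119456819469956 [-0.55933568 -0.08864101 -0.33172871] [ 11.06353226   7.91476714  93.92011382  -0.12776014  78.00643185
 -75.7551892 ]
keypad 0.75 [329. 103.] [379. 115.  84.] [373. 117.   0.]
keypad 0.57 [250. 283.] [435.  89. 364.] [567.  15.   0.]
keypad_edge 0.73 [247. 285.] [434.  89. 367.] [540.  28.  80.]
keypad_button_top 0.51 [314. 281.] [458. 102. 303.] [556.  92.  34.]
keypad_button_top 0.16 [ 18. 281.] [ 546. -245.   11.] [ 538. -226.   34.]
oil_c 0.61 [329. 102.] [378. 115.  85.] [375. 116.  42.]
core_a_c 0.53 [313. 362.] [472. 101. 336.] [654.  84.  32.]
core_a_c 0.5 [315. 280.] [458. 102. 301.] [556.  92.  32.]
```

View pics/w1.png

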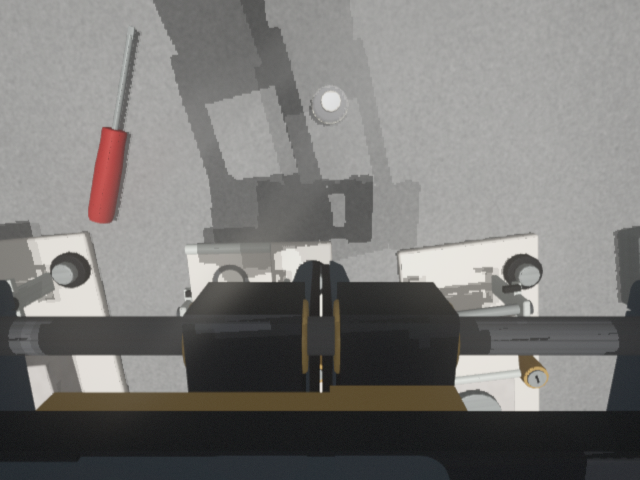

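The wrist view looks back toward the robot and the gripper hides the fixture: button at about (314,281) is behind it, bottle at (329,103). I'll move forward so the fixture comes into view.

send_rows([
  [[0, 0, 0.01, 0.22, -0.08, 0.02, 1], [0, 0, 0, 0.22, -0.08, 0.02, 1], [0, 0, 0, 0.22, -0.08, 0.02, 1], [0, 0, 0, 0.2, -0.08, 0.02, 1], [0, 0, 0, 0, 0, 0, 1], [0, 0, 0, 0, 0, 0, 1], [0, 0, 0, 0, 0, 0, 1]],
])

```text
time_s: 3.75
ee_pos: [642.1, 45.2, 296.0]
ee_rot: [180.0, -0.1, 178.2]
force: [-0.0, 0.2, -0.1]
gripper_width: 0.7
gripper_force: 0.0
```

```bash
python3 - <<'E'
from h import *
s,T=wpose();im,d=optics.grab_frame("wrist")
cv2.imwrite("pics/w2.png",im[:,:,::-1]);np.savez("w2.npz",im=im,d=d,T=T)
print(s["time_s"],s["ee_pos"],s["ee_rot"],s["force"],s["qpos"])
for n,z in(("keypad",0),("keypad_pivot",80),("keypad_edge",80),("keypad_button_top",34),("oil_c",42)):
    for r in optics.place_of("wrist",n)[:2]:
        u,v=r["at"];dd=d[int(round(v)),int(round(u))]
        print(n,round(r["conf"],2),np.round([u,v]),np.round(wpt(T,(u,v),dd)),np.round(wpt(T,(u,v),z=z)))
E
```

```text
3.75 [642.0746547  45.1546214 296.0116378] [ 1.79982347e+02 -5.36970733e-02  1.78200257e+02] [-0.00424998  0.21866761 -0.06133658] [ 2.98752142e+00  2.28295399e+01  7.11482971e+01  2.21243408e-02
  8.60741998e+01 -8.52142519e+01]
keypad 0.94 [292. 132.] [569.  21.  83.] [568.  15.   0.]
keypad 0.66 [285. 130.] [566.  15.  85.] [565.   8.   0.]
keypad_pivot 0.56 [284. 132.] [568.  14.  85.] [568.  14.  80.]
keypad_pivot 0.32 [357. 214.] [651.  82.  53.] [646.  80.  80.]
keypad_edge 0.91 [282.  53.] [503.  16.  86.] [502.  16.  80.]
keypad_button_top 0.92 [362. 116.] [555.  89.  34.] [555.  89.  34.]
```

View pics/w2.png

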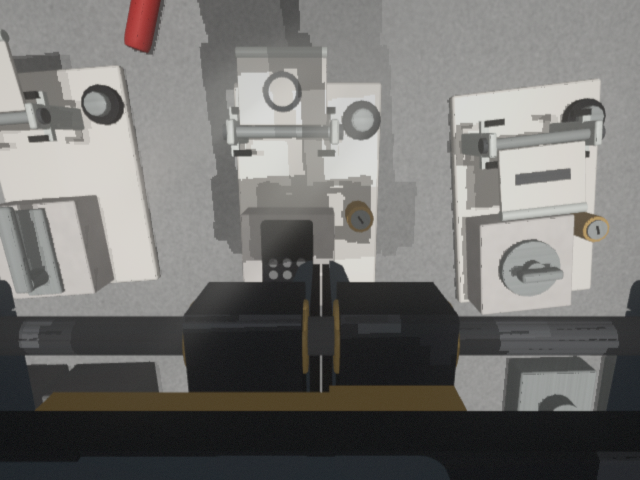

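Keypad fixture: pivot at pixel (284,132), about (568,14,80); edge at (282,52), about (502,16,82); button at (362,117), about (555,89,34). Next I'll go above the button.

send_rows([
  [[0, 0, 0, -0.0875, 0.044, -0.18, 1], [0, 0, 0, -0.0875, 0.044, -0.18, 1], [0, 0, 0, -0.0875, 0.044, -0.18, 1], [0, 0, 0, -0.0875, 0.044, -0.18, 1], [0, 0, 0, -0.0875, 0.044, -0.18, 1], [0, 0, 0, 0, 0, -0.14, 1], [0, 0, 0, 0, 0, -0.14, 1], [0, 0, 0, 0, 0, 0, 1], [0, 0, 0, 0, 0, 0, 1], [0, 0, 0, 0, 0, 0, 1]],
])

```text
time_s: 5.05
ee_pos: [557.1, 88.1, 61.8]
ee_rot: [180.0, 0.2, 178.1]
force: [0.2, -0.9, 0.1]
gripper_width: 0.5
gripper_force: 0.0
```

```bash
python3 - <<'E'
from h import *
im,d=optics.grab_frame("scene")
cv2.imwrite("pics/s1.png",cv2.resize(im[150:350,220:470],None,fx=3,fy=3,interpolation=cv2.INTER_CUBIC)[:,:,::-1])
E
```

```text
(no output)
```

View pics/s1.png

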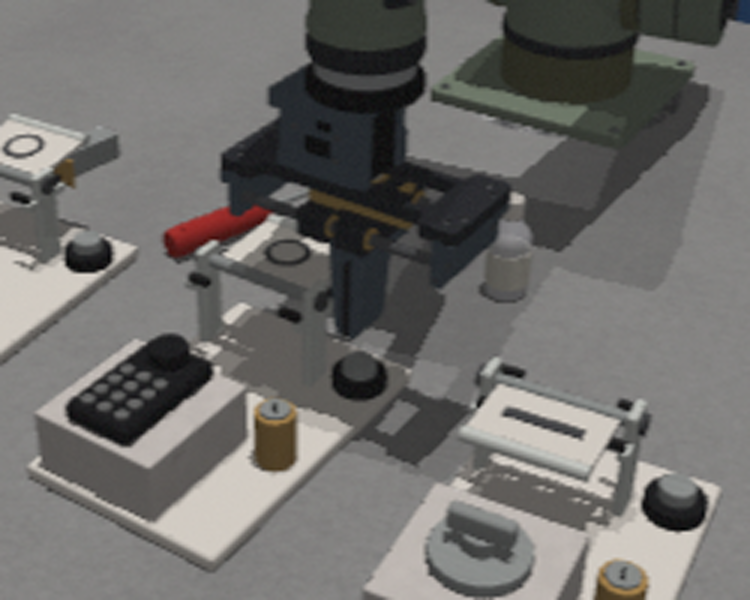

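The finger tip (355,330) stands above the button (358,370), clear of the cheek. Now I'll descend to just above it and press slowly.

send_rows([
  [[0, 0, 0, -0.005, 0.005, -0.06, 1], [0, 0, 0, 0, 0, -0.06, 1], [0, 0, 0, 0, 0, -0.015, 1], [0, 0, 0, 0, 0, -0.015, 1], [0, 0, 0, 0, 0, 0, 1], [0, 0, 0, 0, 0, 0, 1]],
])

```text
time_s: 5.7
ee_pos: [554.0, 88.9, 30.0]
ee_rot: [-180.0, -0.1, 178.1]
force: [-2.7, -0.5, 3.5]
gripper_width: 0.6
gripper_force: 1.9
```

send_rows([
  [[0, 0, 0, 0, 0, -0.01, 1], [0, 0, 0, 0, 0, -0.01, 1], [0, 0, 0, 0, 0, 0, 1], [0, 0, 0, 0, 0, 0, 1]],
])

```text
time_s: 6.1
ee_pos: [554.4, 89.0, 28.1]
ee_rot: [180.0, 0.0, 178.1]
force: [-7.1, -1.2, 17.1]
gripper_width: 0.6
gripper_force: 8.8
```

17 N at 28 mm, which is 6 mm of travel, so the button is fully down. I'll release it, back off and tilt forward.

send_rows([
  [[0, 0, 0, 0, 0, 0.2, 1], [0, 0, 0, 0, 0, 0.22, 1], [0, 0, 0, 0, 0, 0.22, 1], [0, 0, 0, 0, 0, 0.22, 1], [0, -0.0625, 0, -0.069, -0.058, 0, 1], [0, -0.0625, 0, -0.069, -0.058, 0, 1], [0, -0.0625, 0, -0.069, -0.058, 0, 1], [0, -0.0625, 0, -0.069, -0.058, 0, 1], [0, -0.0625, 0, -0.069, -0.058, 0, 1], [0, -0.0625, 0, -0.069, -0.058, 0, 1], [0, -0.0625, 0, -0.069, -0.058, 0, 1], [0, -0.0625, 0, -0.069, -0.058, 0, 1]],
])

```text
time_s: 7.3
ee_pos: [449.5, 8.4, 196.0]
ee_rot: [177.4, 41.5, 177.6]
force: [0.6, 0.8, -0.8]
gripper_width: 0.5
gripper_force: 0.0
```

send_rows([
  [[0, 0, 0, 0, 0, 0, 1], [0, 0, 0, 0, 0, 0, 1], [0, 0, 0, 0, 0, 0, 1]],
])

```text
time_s: 7.6
ee_pos: [454.7, 9.1, 198.9]
ee_rot: [177.3, 41.7, 177.6]
force: [0.1, 0.9, -0.1]
gripper_width: 0.4
gripper_force: 0.0
```

```bash
python3 - <<'E'
from h import *
s=env.state();print(s["qpos"],s["force"])
im,d=optics.grab_frame("scene")
for n in("keypad_button_top","oil_c"):
  for r in optics.place_of("scene",n)[:1]: print(n,r["at"],r["conf"], np.round(at_z("scene",r["at"],34 if "b" in n else 42)))
D=np.load("scene_d.npy");u,v=339,270
print(np.nanmedian(d[v-4:v+5,u-4:u+5]),np.median(D[v-4:v+5,u-4:u+5]))
E
```

```text
[  -2.15586643   -7.92101158  135.99867259   13.85908617   10.56025228
 -103.47510216] [ 0.06853198  0.8635122  -0.11762935]
keypad_button_top [338.9, 267.3] 0.58 [554.  85.  34.]
oil_c [389.3, 234.2] 0.78 [390. 122.  42.]
973.4771 973.781
```

The button has sprung back up (depth unchanged). Next I'll lower in front of the paddle edge.

send_rows([
  [[0, 0, 0, 0.08, -0.065, -0.05, 1], [0, 0, 0, 0, 0, -0.15, 1], [0, 0, 0, 0, 0, -0.15, 1], [0, 0, 0, 0, 0, -0.1, 1], [0, 0, 0, 0, 0, 0, 1], [0, 0, 0, 0, 0, 0, 1]],
])

```text
time_s: 8.35
ee_pos: [466.8, 12.1, 153.7]
ee_rot: [177.3, 40.9, 177.9]
force: [0.3, -0.3, -0.4]
gripper_width: 0.9
gripper_force: 0.0
```

```bash
python3 - <<'E'
from h import *
s=env.state();print(s["qpos"],s["force"])
im,d=optics.grab_frame("scene")
cv2.imwrite("pics/s2.png",cv2.resize(im[130:330,240:450],None,fx=3,fy=3,interpolation=cv2.INTER_CUBIC)[:,:,::-1])
E
```

```text
[  -1.66369255   -1.56518489  139.10761379   56.85081032    2.88218021
 -146.49049585] [ 0.30636661 -0.25486732 -0.4268159 ]
```

View pics/s2.png

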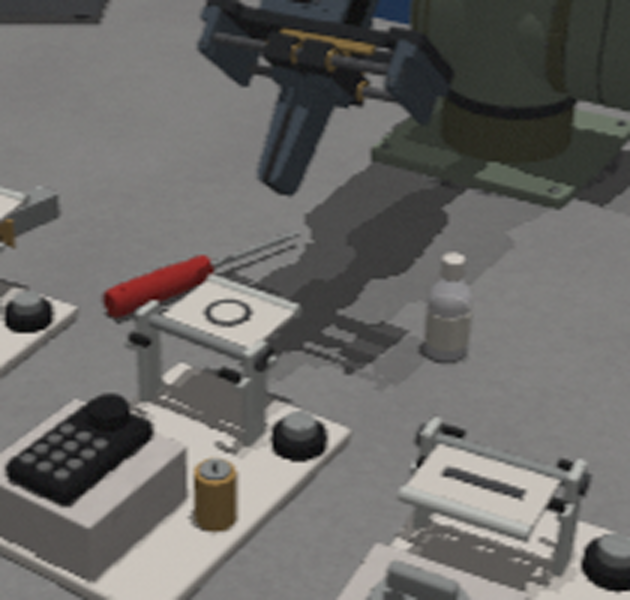

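The wrist reached its limit there (q5 and q6 at their ends). I'll fit a planar arm model to the poses so far, to find which tilt is feasible low down and lay out the arc.

```bash
cat > k.py <<'E'
import numpy as np
from scipy.optimize import least_squares
Q=np.array([[18.352,89.708,0,72.041],[7.915,93.920,-.13,78.006],[22.83,71.148,0,86.074],[-7.921,135.999,13.86,10.56],[-1.565,139.108,56.85,2.882]])
E=np.array([[np.hypot(174.04,547.5),213.1],[np.hypot(474.3,103.7),280.6],[np.hypot(642.07,45.15),296.0],[454.8,198.9],[466.9,153.7]])
def fk(p,q):
    a,h,L2,L3,L3n,L6=p;A,C,q4,q5=np.radians(q);B=A+C
    s5=np.arctan2(np.sin(q5)*np.cos(q4),np.cos(q5)); l=L6*np.hypot(np.sin(q5)*np.cos(q4),np.cos(q5))
    return np.array([a+L2*np.sin(A)+L3*np.sin(B)+L3n*np.cos(B)+l*np.sin(B+s5),h+L2*np.cos(A)+L3*np.cos(B)-L3n*np.sin(B)+l*np.cos(B+s5)])
f=least_squares(lambda p:np.concatenate([fk(p,q)-e for q,e in zip(Q,E)]),[50,400,400,400,0,250])
P=f.x
def ik(r,z,al):
    g=least_squares(lambda x:fk(P,[x[0],x[1],0,180-al-x[0]-x[1]])-[r,z],[0,120]);x=g.x
    return np.round([x[0],x[1],180-al-x.sum(),np.abs(g.fun).max()],1)
if __name__=="__main__":
    print(np.round(P),np.round(f.fun,1))
    for al in(10,15,20,25,30,35):
        print(al,[list(ik(r,z,al)) for r,z in((468,55),(480,55),(475,100),(550,140))])
E
python3 k.py
```

```text
[ -0. 141. 592. 417.  25. 336.] [ 0.  -0.   0.  -0.  -0.   0.  -0.   0.1  0.  -0. ]
10 [[np.float64(14.6), np.float64(123.4), np.float64(31.9), np.float64(0.0)], [np.float64(15.5), np.float64(122.0), np.float64(32.4), np.float64(0.0)], [np.float64(11.3), np.float64(119.2), np.float64(39.5), np.float64(0.0)], [np.float64(14.8), np.float64(107.2), np.float64(48.1), np.float64(0.0)]]
15 [[np.float64(13.1), np.float64(127.3), np.float64(24.6), np.float64(0.0)], [np.float64(14.0), np.float64(125.9), np.float64(25.1), np.float64(0.0)], [np.float64(9.4), np.float64(123.0), np.float64(32.6), np.float64(0.0)], [np.float64(12.7), np.float64(111.1), np.float64(41.1), np.float64(0.0)]]
20 [[np.float64(12.0), np.float64(131.2), np.float64(16.9), np.float64(0.0)], [np.float64(12.9), np.float64(129.8), np.float64(17.4), np.float64(0.0)], [np.float64(7.9), np.float64(126.8), np.float64(25.3), np.float64(0.0)], [np.float64(11.0), np.float64(115.1), np.float64(33.9), np.float64(0.0)]]
25 [[np.float64(11.3), np.float64(135.1), np.float64(8.6), np.float64(0.0)], [np.float64(12.2), np.float64(133.7), np.float64(9.1), np.float64(0.0)], [np.float64(6.7), np.float64(130.7), np.float64(17.6), np.float64(0.0)], [np.float64(9.5), np.float64(119.1), np.float64(26.4), np.float64(0.0)]]
30 [[np.float64(11.2), np.float64(139.1), np.float64(-0.4), np.float64(0.0)], [np.float64(12.1), np.float64(137.7), np.float64(0.2), np.float64(0.0)], [np.float64(5.9), np.float64(134.6), np.float64(9.4), np.float64(0.0)], [np.float64(8.3), np.float64(123.1), np.float64(18.5), np.float64(0.0)]]
35 [[np.float64(12.0), np.float64(143.2), np.float64(-10.2), np.float64(0.0)], [np.float64(12.8), np.float64(141.8), np.float64(-9.6), np.float64(0.0)], [np.float64(5.8), np.float64(138.6), np.float64(0.5), np.float64(0.0)], [np.float64(7.7), np.float64(127.2), np.float64(10.2), np.float64(0.0)]]
```

```bash
cat > go.py <<'E'
import sys
from h import *
def delta(x,y,z,al):
    s,T=wpose();R=(Ro.from_euler("y",-al,degrees=True)*Ro.from_euler("xyz",[180,0,178.2],degrees=True))
    rv=(R*Ro.from_matrix(T[:3,:3]).inv()).as_rotvec()/(np.pi/2)
    print(s["time_s"],"turn",np.round(rv,3),"shift",np.round((np.array([x,y,z])-s["ee_pos"])/200,3),"q",np.round(s["qpos"],1),"F",np.round(s["force"],1))
if __name__=="__main__": delta(*map(float,sys.argv[1:]))
E
python3 go.py 465 -4 180 24
python3 - <<'E'
import numpy as np
from k import ik
al=np.radians(24);n=np.array([np.cos(al),np.sin(al)]);t=np.array([-np.sin(al),np.cos(al)]);P=np.array([568.5,80])
prev=None
for th in list(range(-10,181,10)):
    a=np.radians(th);u=np.array([-np.cos(a),np.sin(a)]);p=np.array([np.sin(a),np.cos(a)])
    if th<=60: C=P+66*u-5*n-13*t
    elif th<=150: C=P+58*u-2.5*p
    else: C=None
    if C is None: # rear corner leads
        r=58-32*np.cos(np.radians(30)) + (th-150)/30*20
        T=P+r*u-2.5*p+16*n
    else: T=C-16*n
    print(th,np.round(T,1),None if prev is None else np.round((T-prev)/200,3),ik(T[0],T[1],24)[:3]);prev=T
E
```

```text
8.4 turn [-0.011  0.189 -0.01 ] shift [-0.009 -0.08   0.13 ] q [  -1.7   -1.6  139.1   56.9    2.9 -146.5] F [ 0.1 -0.3 -0.8]
-10 [489.6  48.1] None [ 13.8 132.3   9.9]
0 [488.6  59.6] [-0.005  0.057] [ 12.4 131.6  12. ]
10 [489.6  71. ] [0.005 0.057] [ 11.1 130.6  14.2]
20 [492.6  82.2] [0.015 0.056] [ 10.2 129.4  16.4]
30 [497.4  92.6] [0.024 0.052] [  9.5 128.1  18.5]
40 [504. 102.] [0.033 0.047] [  9.1 126.6  20.3]
50 [512.2 110.1] [0.041 0.041] [  9. 125.  22.]
60 [521.6 116.7] [0.047 0.033] [  9.2 123.4  23.4]
70 [531.7 127.1] [0.05  0.052] [  9.2 121.4  25.4]
80 [541.3 130.2] [0.048 0.015] [  9.8 120.1  26.1]
90 [551.4 131.5] [0.05  0.007] [ 10.5 118.9  26.6]
100 [561.5 131. ] [ 0.051 -0.002] [ 11.4 117.7  26.9]
110 [571.4 128.8] [ 0.049 -0.011] [ 12.4 116.8  26.9]
120 [580.7 125. ] [ 0.047 -0.019] [ 13.4 116.   26.6]
130 [589.2 119.5] [ 0.043 -0.027] [ 14.5 115.4  26.1]
140 [596.7 112.7] [ 0.037 -0.034] [ 15.7 115.   25.4]
150 [602.9 104.7] [ 0.031 -0.04 ] [ 16.8 114.8  24.4]
160 [617.  101.5] [ 0.071 -0.016] [ 18.1 113.3  24.6]
170 [625.6  96.5] [ 0.043 -0.025] [ 19.1 112.5  24.3]
180 [633.4  89. ] [ 0.039 -0.038] [ 20.3 112.1  23.6]
```

send_rows([
  [[-0.004, 0.063, -0.003, 0, -0.02, 0.065, 1], [-0.004, 0.063, -0.003, -0.005, -0.02, 0.065, 1], [-0.003, 0.063, -0.004, -0.005, -0.02, 0, 1], [0, 0, 0, 0, -0.02, 0, 1], [0, 0, 0, 0, 0, 0, 1], [0, 0, 0, 0, 0, 0, 1], [0, 0, 0, 0, 0, 0, 1]],
])

```text
time_s: 9.1
ee_pos: [470.7, 23.8, 164.9]
ee_rot: [174.6, 34.0, 178.1]
force: [-0.4, -0.1, 1.1]
gripper_width: 0.8
gripper_force: 0.0
```

```bash
python3 go.py 466 -4 59 24
```

```text
9.1 turn [-0.041  0.113 -0.025] shift [-0.023 -0.139 -0.53 ] q [  -2.7   -1.8  132.2   20.9   16.6 -110.7] F [-0.4 -0.1  1.1]
```

send_rows([
  [[-0.01, 0.028, -0.006, 0, -0.03, 0.02, 1], [-0.01, 0.028, -0.006, 0, -0.03, 0.02, 1], [-0.01, 0.028, -0.006, -0.01, -0.04, 0.02, 1], [-0.01, 0.028, -0.006, -0.01, -0.04, 0, 1], [0, 0, 0, 0, 0, 0, 1], [0, 0, 0, 0, 0, 0, 1], [0, 0, 0, 0, 0, 0, 1]],
])

```text
time_s: 9.8
ee_pos: [466.2, -3.9, 176.3]
ee_rot: [179.0, 24.0, 178.1]
force: [-0.2, -0.1, 0.3]
gripper_width: 0.4
gripper_force: 0.0
```

```bash
python3 go.py 466 -4 59 24
```

```text
9.8 turn [-0.002  0.    -0.001] shift [-0.001 -0.    -0.587] q [ -2.9  -0.6 123.7   2.5  32.9 -93. ] F [-0.2 -0.1  0.3]
```

send_rows([
  [[0, 0, 0, 0, 0, -0.12, 1], [0, 0, 0, 0, 0, -0.12, 1], [0, 0, 0, 0, 0, -0.12, 1], [0, 0, 0, 0, 0, -0.12, 1], [0, 0, 0, 0, 0, -0.1, 1], [0, 0, 0, 0, 0, 0, 1], [0, 0, 0, 0, 0, 0, 1], [0, 0, 0, 0, 0, 0, 1]],
])

```text
time_s: 10.6
ee_pos: [467.9, -4.2, 62.2]
ee_rot: [179.0, 24.2, 178.1]
force: [0.1, 1.0, -0.2]
gripper_width: -0.1
gripper_force: 0.0
```

```bash
python3 go.py 486 -4 56 24; python3 - <<'E'
from h import *
im,d=optics.grab_frame("scene")
cv2.imwrite("pics/s3.png",cv2.resize(im[150:310,260:420],None,fx=3.7,fy=3.7,interpolation=cv2.INTER_CUBIC)[:,:,::-1])
E
```

```text
10.6 turn [-0.001  0.002 -0.001] shift [ 0.091  0.001 -0.031] q [ -2.9  10.5 133.9   6.8  11.5 -97.6] F [ 0.1  1.  -0.2]
```

View pics/s3.png

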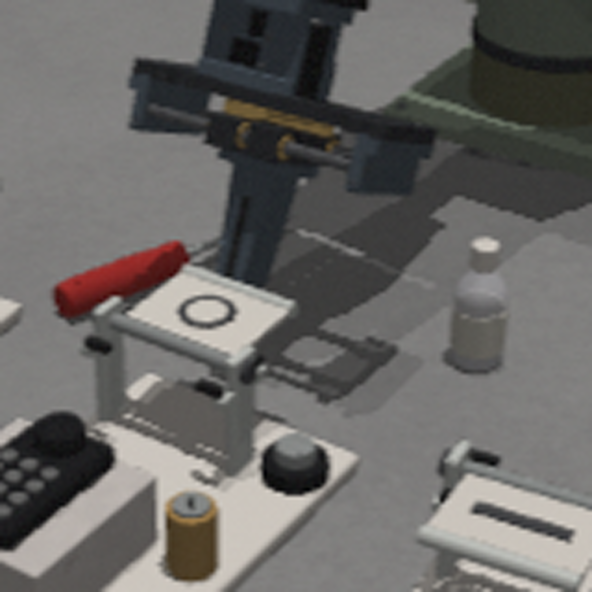

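The finger tip (240,275) is just in front of the paddle edge, and the bottle and driver are clear. I'll ease it under the edge, then start lifting.

send_rows([
  [[0, 0, 0, 0.03, 0, -0.03, 1], [0, 0, 0, 0.03, 0, 0, 1], [0, 0, 0, 0.03, 0, 0, 1], [0, 0, 0, 0, 0, 0, 1], [0, 0, 0, 0, 0, 0.02, 1], [0, 0, 0, 0.005, 0, 0.04, 1], [0, 0, 0, 0.01, 0, 0.04, 1], [0, 0, 0, 0.01, 0, 0.04, 1], [0, 0, 0, 0, 0, 0, 1], [0, 0, 0, 0, 0, 0, 1]],
])

```text
time_s: 11.65
ee_pos: [487.8, -4.1, 82.9]
ee_rot: [179.0, 23.8, 178.1]
force: [-6.3, 0.0, 0.1]
gripper_width: 0.3
gripper_force: 2.4
```

```bash
python3 go.py 497 -4 93 24; python3 - <<'E'
from h import *
im,d=optics.grab_frame("scene")
cv2.imwrite("pics/s4.png",cv2.resize(im[170:310,260:400],None,fx=4,fy=4,interpolation=cv2.INTER_CUBIC)[:,:,::-1])
E
```

```text
11.65 turn [-0.002 -0.002 -0.001] shift [0.046 0.    0.05 ] q [ -2.7   9.8 129.8   4.5  16.7 -95.1] F [-6.3  0.   0.1]
```

View pics/s4.png

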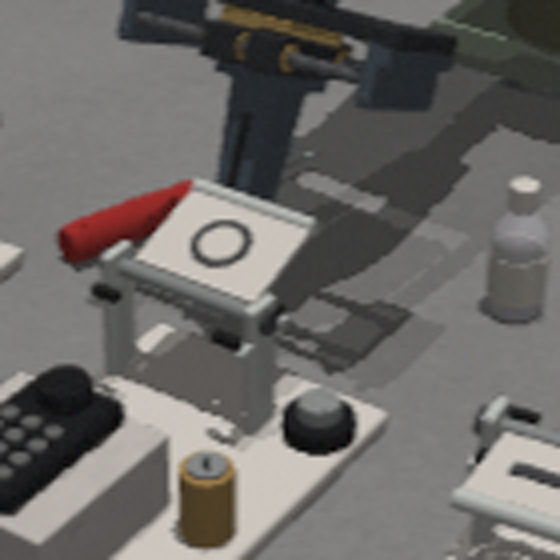

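The paddle is rising, with its edge now up at (250,200). I'll carry on along the arc.

send_rows([
  [[0, 0, 0, 0.01, 0, 0.026, 1], [0, 0, 0, 0.012, 0, 0.026, 1], [0, 0, 0, 0.016, 0, 0.024, 1], [0, 0, 0, 0.016, 0, 0.024, 1], [0, 0, 0, 0.02, 0, 0.02, 1], [0, 0, 0, 0.02, 0, 0.02, 1], [0, 0, 0, 0.024, 0, 0.018, 1], [0, 0, 0, 0.024, 0, 0.018, 1], [0, 0, 0, 0, 0, 0, 1], [0, 0, 0, 0, 0, 0, 1]],
])

```text
time_s: 12.7
ee_pos: [519.1, -4.2, 118.4]
ee_rot: [179.0, 24.1, 178.1]
force: [0.5, 0.2, 0.2]
gripper_width: 0.4
gripper_force: 0.0
```

send_rows([
  [[0, 0, 0, 0.025, 0, 0.02, 1], [0, 0, 0, 0.025, 0, 0.015, 1], [0, 0, 0, 0.025, 0, 0.01, 1], [0, 0, 0, 0.025, 0, 0.005, 1], [0, 0, 0, 0.025, 0, 0.005, 1], [0, 0, 0, 0.025, 0, 0, 1], [0, 0, 0, 0, 0, 0, 1], [0, 0, 0, 0, 0, 0, 1]],
])

```text
time_s: 13.5
ee_pos: [548.7, -4.2, 129.2]
ee_rot: [179.0, 24.1, 178.1]
force: [-0.7, -0.9, 0.8]
gripper_width: 0.5
gripper_force: 0.0
```

```bash
python3 go.py 561 -4 131 24; python3 - <<'E'
from h import *
im,d=optics.grab_frame("scene")
cv2.imwrite("pics/s5.png",cv2.resize(im[170:310,260:400],None,fx=4,fy=4,interpolation=cv2.INTER_CUBIC)[:,:,::-1])
E
```

```text
13.5 turn [-0.002  0.001 -0.001] shift [0.062 0.001 0.009] q [ -2.3  10.5 119.4   2.6  26.1 -92.7] F [-0.7 -0.9  0.8]
```

View pics/s5.png

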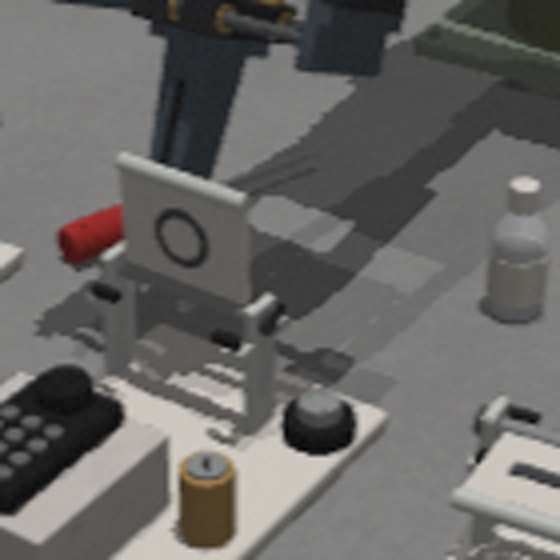

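The paddle is about upright (edge at (180,175)). I'll push it over the top.

send_rows([
  [[0, 0, 0, 0.026, 0, 0.005, 1], [0, 0, 0, 0.026, 0, 0.002, 1], [0, 0, 0, 0.026, 0, -0.002, 1], [0, 0, 0, 0.026, 0, -0.006, 1], [0, 0, 0, 0.026, 0, -0.008, 1], [0, 0, 0, 0.025, 0, -0.01, 1], [0, 0, 0, 0.023, 0, -0.013, 1], [0, 0, 0, 0.022, 0, -0.014, 1], [0, 0, 0, 0.02, 0, -0.016, 1], [0, 0, 0, 0.018, 0, -0.018, 1], [0, 0, 0, 0, 0, 0, 1], [0, 0, 0, 0, 0, 0, 1]],
])

```text
time_s: 14.75
ee_pos: [596.1, -4.2, 113.1]
ee_rot: [179.0, 24.0, 178.1]
force: [0.5, 0.6, -0.2]
gripper_width: 0.5
gripper_force: 0.0
```

```bash
python3 go.py 603 -4 105 24;python3 go.py 623 -4 89 24
```

```text
14.75 turn [-0.002  0.001 -0.001] shift [ 0.034  0.001 -0.04 ] q [ -2.1  15.6 115.    2.4  25.3 -92.3] F [ 0.5  0.6 -0.2]
14.75 turn [-0.002  0.001 -0.001] shift [ 0.134  0.001 -0.12 ] q [ -2.1  15.6 115.    2.4  25.3 -92.3] F [ 0.5  0.6 -0.2]
```

send_rows([
  [[0, 0, 0, 0.017, 0, -0.02, 1], [0, 0, 0, 0.017, 0, -0.02, 1], [0, 0, 0, 0.02, 0, -0.015, 1], [0, 0, 0, 0.02, 0, -0.015, 1], [0, 0, 0, 0.015, 0, -0.012, 1], [0, 0, 0, 0.015, 0, -0.012, 1], [0, 0, 0, 0.015, 0, -0.013, 1], [0, 0, 0, 0.01, 0, -0.013, 1], [0, 0, 0, 0, 0, 0, 1], [0, 0, 0, 0, 0, 0, 1]],
])

```text
time_s: 15.75
ee_pos: [622.1, -4.2, 89.5]
ee_rot: [179.0, 24.1, 178.1]
force: [-0.8, 0.1, 2.0]
gripper_width: 0.1
gripper_force: 0.8
```

```bash
python3 go.py 623 -4 89 24; python3 - <<'E'
from h import *
im,d=optics.grab_frame("scene")
cv2.imwrite("pics/s6.png",cv2.resize(im[170:310,260:400],None,fx=4,fy=4,interpolation=cv2.INTER_CUBIC)[:,:,::-1])
E
```

```text
15.75 turn [-0.002  0.001 -0.001] shift [ 0.005  0.001 -0.002] q [ -2.   19.4 113.5   2.5  23.  -92.4] F [-0.8  0.1  2. ]
```

View pics/s6.png

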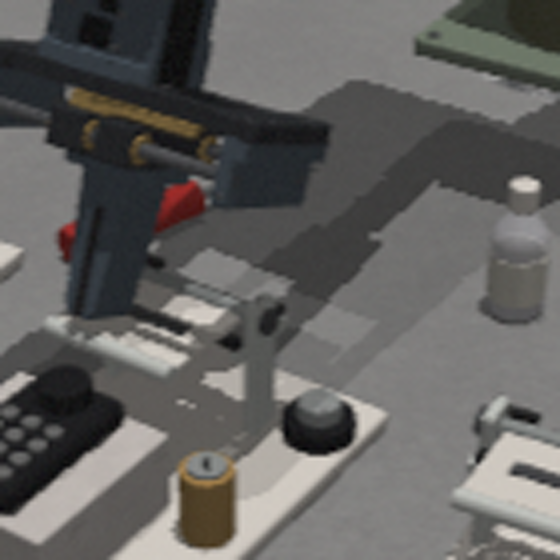

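The paddle is almost level on the lock side, bead at (115,345). I'll press gently down to the stop.

send_rows([
  [[0, 0, 0, 0, 0, -0.01, 1], [0, 0, 0, 0, 0, -0.005, 1], [0, 0, 0, 0, 0, 0, 1], [0, 0, 0, 0, 0, 0, 1]],
])

```text
time_s: 16.2
ee_pos: [622.4, -4.2, 88.6]
ee_rot: [179.0, 24.2, 178.1]
force: [-7.7, 0.3, 14.8]
gripper_width: 0.6
gripper_force: 7.6
```

It is firmly against the stop. I'll retreat up and back, then check.

send_rows([
  [[0, 0, 0, 0, 0, 0.03, 1], [0, 0, 0, 0, 0, 0.1, 1], [0, 0, 0, 0, 0, 0.2, 1], [0, 0, 0, 0, 0, 0.2, 1], [0, 0, 0, -0.1, 0, 0.2, 1], [0, 0, 0, -0.2, 0, 0.1, 1], [0, 0, 0, -0.2, 0, 0, 1], [0, 0, 0, -0.2, 0, 0, 1], [0, 0, 0, 0, 0, 0, 1], [0, 0, 0, 0, 0, 0, 1]],
])

```text
time_s: 17.2
ee_pos: [481.6, -4.2, 252.7]
ee_rot: [179.0, 24.1, 178.1]
force: [-0.3, -0.2, -0.3]
gripper_width: 0.2
gripper_force: 0.0
```

```bash
python3 - <<'E'
from h import *
im,d=optics.grab_frame("scene")
cv2.imwrite("pics/s7.png",cv2.resize(im[150:390,160:480],None,fx=2.4,fy=2.4,interpolation=cv2.INTER_CUBIC)[:,:,::-1])
it,dt=optics.grab_frame("top")
r=optics.place_of("top","keypad_edge")
for x in(590,600,610,620,630,634):  # plate height profile along x from top cam
    c=optics.camera_info("top");p=np.array(c["R"])@[x,13,82]+c["t"];q=np.array(c["camera_matrix"])@p;u,v=(q[:2]/q[2]).round().astype(int)
    print(x,np.median([ray2w("top",(u+i,v),dt[v,u+i])[2] for i in range(-8,9)]).round(1))
print([(x["at"],round(x["conf"],2),np.round(at_z("top",x["at"],80))) for x in r[:2]],env.state()["force"])
for n in("core_a_c","oil_c","driver_c"):
    print(n,[(x["at"],round(x["conf"],2)) for x in optics.place_of("top",n)[:2]])
E
```

```text
590 81.2
600 82.1
610 83.0
620 80.7
630 80.7
634 83.8
[] [-0.22318839  0.11794135 -0.69591331]
core_a_c [([169.3, 240.4], 0.7), ([297.2, 206.0], 0.62)]
oil_c [([285.2, 299.3], 0.52), ([320.4, 238.2], 0.38)]
driver_c []
```

View pics/s7.png

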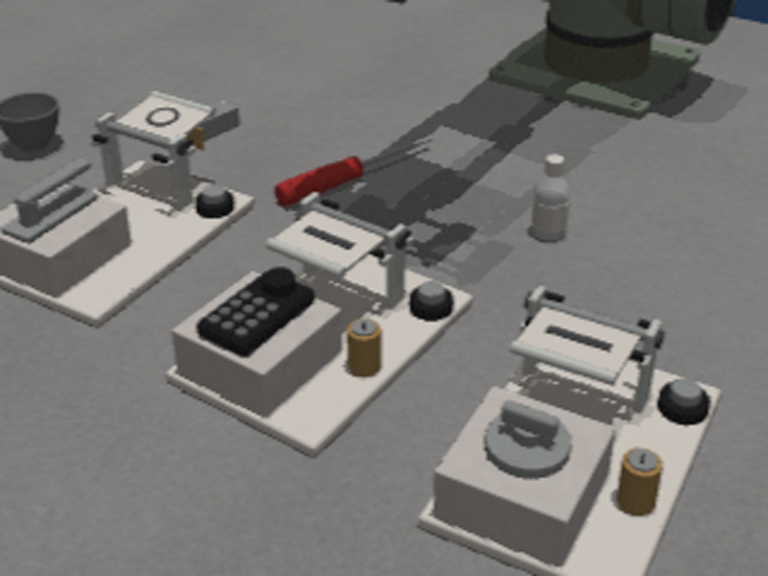

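The keypad paddle lies level on the lock side with its bar mark up (325,238). The button is up, everything else is unchanged, and the arm is clear, so I'll hand the job in.

```bash
python3 -c "
from workcell import env
print(env.job_done())"
```

```text
the job is handed in; nothing more can be done
None
```

I pressed the keypad fixture's button fully down and it sprang back up, then flipped its paddle flat onto the lock side with the bar mark up. Nothing else was moved or picked up, and the job was handed in at about 17 s with the arm clear.

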